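Reset the capping machine behind its touch-latch cover

TASK

The capping machine has tripped and needs a reset. Press down on the free edge of the blue cover so that its touch catch lets go and the cover springs ajar, push the cover over with the fingertips until it is fully open, then press the red button inside all the way down and let it come up again. Leave the grey cover shut, lift nothing, and leave the boxes and the things around them standing where they are.

Things in the scene. Friction and masses are not known exactly. Their poses are not given: they have to be found in the camera images.
- blue_box: Control box with the blue cover: aluminium body 170 x 160 mm in plan (x, y), walls up to 92 mm, loose on rubber feet on the bench (3.2 kg). Origin: centre of its underside, on the bench; z up. Its cover is hinged along the +y side, axis parallel to x; the free edge is on the -y side. Inside the cover is an open well with a deck 51 mm above the bench and the red button.
- blue_cover (a joint): Angle of the blue cover (rad), a plate 165 mm along x, 8 mm thick, free edge 135 mm from the hinge: 0 shut and latched, top 108 mm above the bench, underside 8 mm above the walls; pressed in to -0.055 (edge 7 mm down). Springs ajar to 0.7 (edge 87 mm up), from there swings freely and smoothly (slippery enamel, friction 0.35); past upright (1.57) it falls by itself to its stop at 2.2, fully open, and stays.
- blue_press (a point): Where to press the blue cover: top face, midway along x, 115 mm from the hinge axis (20 mm in from the free edge), by a short white line; moves with the cover. About 1 to 3 N press it in, then it meets a hard stop; near its lower stop (from about -0.045 rad) the catch lets go for good, and as the finger backs away a spring lifts the cover ajar in about a second.
- blue_hinge (a point): Middle of the blue cover's hinge axis, 100 mm above the bench, at 66 mm in +y from the box's centre; axes as the box's. The cover's underside lies in the plane through this axis.
- reset (a joint): Travel of the red button (m): 0 up, 0.006 fully down (spring, 1.2 N rising to about 3.6 N); counts as pressed from 0.0045.
- reset_top (a point): Centre of the top face of the round red button, 22 mm across, 82 mm above the bench when up, in the well of the blue-covered box, 15 mm in -x and 10 mm in -y from the box's centre. Clear deck around it; cover and walls stand at least 50 mm from it.
- grey_box: Control box with the grey cover: aluminium body 170 x 160 mm in plan (x, y), walls up to 92 mm, loose on rubber feet on the bench (3.2 kg). Origin: centre of its underside, on the bench; z up. Its cover is hinged along the +y side, axis parallel to x; the free edge is on the -y side. Same build with a yellow button; not to be opened.
- grey_cover (a joint): Angle of the grey cover (rad), 0 shut; works like the blue one.
- closure: Loose orange bottle closure, 36 mm across, 22 mm high, standing between the boxes; origin under its centre.
- chuck: Loose white capping chuck, 44 mm across, 55 mm high with a thinner stem; origin under its centre.
- jar: Loose green jar, 62 mm across, 75 mm high; origin under its centre.
- amber_bottle: Loose amber bottle, 54 mm across, 130 mm high; origin under its centre.
- white_bottle: Loose white bottle with blue cap, 60 mm across, 150 mm high; origin under its centre.
- screwdriver_grip (a point): Loose screwdriver lying on the bench to the left; the middle of its handle.

How it is judged:
On the way, in this order (a step that is already met when the one before it is completed fails the run):
1. the blue cover has sprung ajar (value of joint blue_cover between 0.35 and 1.2 rad), for 0.2 s.
2. the blue cover is pushed over, past upright (value of joint blue_cover above 1.8 rad), for 0.2 s.
3. the red button is pressed fully down (value of joint reset above 0.0045 m), for 0.1 s.
At the end, for the whole second after the job is handed in: Blue cover fully open (above 2.0 rad), red button up again after having been pressed down, grey cover shut, both boxes and all loose things within 30 mm of where they stood, upright (value of joint blue_cover above 2 rad and value of joint reset below 0.0015 m and value of joint grey_cover below 0.1 rad and distance of each of blue_box, grey_box, closure, chuck, jar, amber_bottle, white_bottle, screwdriver_grip from where it was at the start of the episode below 0.03 m and angle between each of closure, chuck, jar, amber_bottle, white_bottle's own z axis and vertical below 0.15 rad); the robot touches nothing.
It fails at once if the grey cover was opened (value of joint grey_cover above 0.1 rad).
It fails at once if a control box was lifted, tipped or shoved (height (world z) of any of blue_box, grey_box above 0.015 m or angle between any of blue_box, grey_box's own z axis and vertical above 0.12 rad or distance of any of blue_box, grey_box from where it was at the start of the episode above 0.03 m).
It fails at once if a thing standing by was lifted, carried or knocked away (distance of any of closure, chuck, jar, amber_bottle, white_bottle, screwdriver_grip from where it was at the start of the episode above 0.04 m).
It also fails if it takes over 54 s, if anything falls off the work surface, if the arm or the gripper's body presses on something with over 40 N, if the wrist force passes 120 N, or if a joint passes its speed limit or range.

ROBOT

A 7-joint arm with a two-finger parallel gripper is mounted at the origin on the work surface. World frame = base frame: x ahead of the robot, y to its left, z up, the work surface at z = 0. Lengths are in m, angles in rad, forces in N, time in s.
With the tool pointing down it reaches from about 0.4 to 0.85 m from the base axis. Payload 4.4 kg.
Tool frame: the origin (TCP) lies at the very end of the fingers, on their centre line; the grasp point (between the pads) lies 19 mm behind it; z points along the fingers, x is the direction in which the jaws open and shut, and the axes are right-handed (so a half turn about z gives the same grasp; the last joint's range is limited). The gripper opens to 94 mm and grips with 3 to 60 N. Pads are 16 mm wide; open, the fingers measure 119 mm over their backs; the gripper's body (75 mm by 177 mm) begins 78 mm behind the grasp point.
Start: joints at [-1.185, 0.628, 0.038, 1.517, -0.027, 0.996, -0.02], TCP at [0.284, 0.585, 0.205] pointing down, gripper open.
Joint ranges: [-3.06, 3.06], [-0.37, 2.12], [-1.25, 1.32], [0.18, 2.47], [-1.1, 4.24], [0.23, 1.98], [-2.94, 2.94]. Speed limits (rad/s): [2.57, 2.57, 3.14, 3.14, 3.14, 3.14, 3.14].

INTERFACE

Orientations are given as [roll, pitch, yaw] about the fixed x, y, z axes, in that order (R = Rz(yaw) Ry(pitch) Rx(roll)).
In Python, from cell import manip, jaws, kinematics, imaging, workorder, nets gives the robot as it stands. The module is installed in compiled form; this text tells all that it offers. Calls block until the motion is done:
- manip.movep(position, orientation): joint-space move of the TCP to a pose.
- manip.move_linear(position, frame=None, feed=0.15): straight line of the TCP; frame=None keeps the orientation; feed is the mean speed in m/s.
- manip.move_joints(angles): joint-space move.
- jaws.grip(opening, grasp_force=None): opening from 0.0 (shut) to 1.0 (fully open); grasp_force is the grip in N (None keeps the last); returns when the fingers have stopped.
- manip.sleep(seconds).
- kinematics.inverse_kinematics(position, orientation): joint angles nearest the present ones, or None.
- manip.get_state(): the state.
- imaging.get_image(name): name is "scene" or "top" or "wrist"; returns a dict with "pixels" (400x640x3 uint8, red, green, blue), "camera_matrix" (3x3 intrinsics, pixels), "extrinsics" (4x4, takes a point from camera to world coordinates). Camera axes: x right, y up, looking along -z (the intrinsics and any distortion apply to the point x, -y, -z); pixel columns grow to the right and rows downward; lengths in m; the calibration is good to about 2 mm. The wrist camera is an equidistant fisheye: a pixel r from the principal point sees the ray r / f radians off the axis. A picture is of the moment at which its call begins. There is no depth.
A pose or a line that the arm cannot do raises manip.MotionError and nothing moves.
- workorder.sign_off(): hands the job in, once; it reports no verdict.
Trained networks look in a picture, given as the dict that the camera call returned (one of the last four; its "shot" number tells which), for a name from the list of things; names that differ only in an ending like _2 or _b are one class to them, and where a whole thing is asked for, a point or a joint stands for the part that bears it (a point fixed in the world has none). Each returns a list of dicts, best first, with "p" (0 to 1); they miss things now and then, are a little off and sometimes report something else, mostly with a low value. They report only what shows in the picture. A call takes as long as a camera call.
- nets.find_in(label, picture): "location" ([x, y, z] in m, in the coordinates of the camera as it stood for that picture, good to about 4 mm: the middle of the surface that is visible of it).
The state is a dict: "time": time; "joint_pos": joint angles; "dq": joint speeds; "joint_efforts": joint torques, N m; "position": TCP position; "eef_rot": TCP orientation; "force": force on the tool from outside, world axes, zero at the start; "torque": the same for the moment, N m; "width": opening from 0.0 (shut) to 1.0 (fully open).
Only numpy, scipy, OpenCV 4.12 (cv2) and the standard library are available. Lean on these libraries where they do the work, as an engineer would, in place of code of your own. Each camera call takes 0.05 s, during which the arm holds its last target.

## Working session

There is one attempt and no reset: what is moved stays moved. The work goes in short steps, each a Python script; the robot and the scene stay as the last script left them, time stands still between calls to the robot, and variables do not carry over. Pictures are saved under pics/ and viewed, and the job is handed in when it is done.

```bash
mkdir -p pics; cat > h.py <<'E'
from cell import manip, jaws, kinematics, imaging, workorder, nets
import numpy as np, cv2
def save(d,n): cv2.imwrite('pics/'+n,d["pixels"][:,:,::-1])
def w(d,loc):
    return (np.array(d["extrinsics"])@np.append(loc,1))[:3]
def proj(d,P):
    E=np.linalg.inv(np.array(d["extrinsics"]));p=(E@np.append(P,1))[:3];K=np.array(d["camera_matrix"])
    q=K@np.array([p[0],-p[1],-p[2]]);return q[:2]/q[2]
def ray(d,u,v,z):
    K=np.array(d["camera_matrix"]);E=np.array(d["extrinsics"])
    r=np.linalg.inv(K)@[u,v,1];r=E[:3,:3]@[r[0],-r[1],-r[2]];o=E[:3,3]
    return o+r*(z-o[2])/r[2]
E
python3 - <<'E'
from h import *
s=manip.get_state();print(s)
for c in("scene","top"):
    d=imaging.get_image(c);save(d,c+"0.png")
    print(c,d.keys())
    for n in["blue_box","blue_cover","blue_press","blue_hinge","grey_box","closure","chuck","jar","amber_bottle","white_bottle","screwdriver_grip"]:
        print(n,[(np.round(w(d,r["location"]),3),np.round(proj(d,w(d,r["location"]))),round(r["p"],2)) for r in nets.find_in(n,d)[:2]])
E
```

```text
{'time': 0.0, 'joint_pos': array([-1.18480167,  0.62933923,  0.03845343,  1.51835151, -0.02699596,
        0.99629761, -0.02003484]), 'dq': array([-4.15878906e-04, -2.39632371e-04, -7.98538795e-05, -3.00159769e-04,
       -1.82601554e-03, -6.94899991e-04, -1.53502580e-03]), 'joint_efforts': array([-5.77469691e-04, -5.49714124e+01,  1.14349544e+00, -1.86629319e+01,
       -5.22491138e-02,  2.37179938e-02,  1.74071215e-04]), 'position': array([0.28346933, 0.58419433, 0.20456409]), 'eef_rot': array([3.14155834e+00, 1.87703231e-03, 1.11896008e+00]), 'force': array([0.64747194, 0.03306181, 0.0674394 ]), 'torque': array([ 0.07028941, -0.04628209,  0.02980215]), 'width': 1.0019406203278607}
scene dict_keys(['pixels', 'camera_matrix', 'extrinsics', 'shot'])
blue_box [(array([0.613, 0.259, 0.102]), array([356., 225.]), 0.64)]
blue_cover [(array([0.6  , 0.249, 0.106]), array([357., 218.]), 0.86), (array([0.615, 0.259, 0.103]), array([355., 225.]), 0.68)]
blue_press [(array([0.595, 0.248, 0.11 ]), array([358., 216.]), 0.9)]
blue_hinge [(array([0.614, 0.259, 0.107]), array([356., 224.]), 0.6)]
g
[... 999 characters left out ...]
.]), 0.83)]
blue_hinge [(array([0.579, 0.242, 0.109]), array([269., 201.]), 0.65)]
grey_box [(array([ 0.562, -0.22 ,  0.11 ]), array([421., 208.]), 0.59)]
closure [(array([0.46 , 0.007, 0.022]), array([344., 240.]), 0.47)]
chuck [(array([0.594, 0.022, 0.02 ]), array([340., 198.]), 0.55), (array([0.551, 0.534, 0.024]), array([179., 210.]), 0.34)]
jar [(array([ 0.74 , -0.069,  0.076]), array([370., 151.]), 0.6), (array([0.582, 0.243, 0.11 ]), array([268., 200.]), 0.55)]
amber_bottle []
white_bottle [(array([ 0.755, -0.178,  0.098]), array([407., 145.]), 0.72), (array([0.549, 0.532, 0.023]), array([180., 211.]), 0.45)]
screwdriver_grip [(array([0.549, 0.533, 0.024]), array([180., 210.]), 0.71)]
```

View pics/scene0.png

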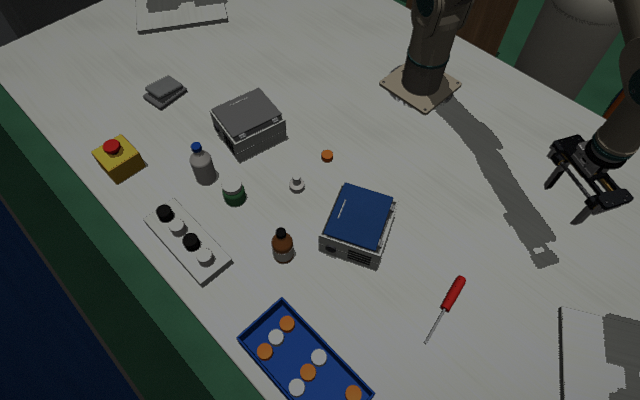

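View pics/top0.png

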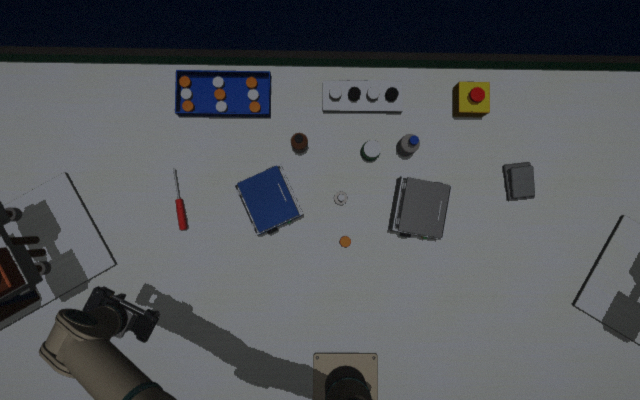

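```bash
python3 - <<'E'
import cv2
i=cv2.imread('pics/top0.png')[150:250,220:320];cv2.imwrite('pics/top0z.png',cv2.resize(i,(600,600),interpolation=cv2.INTER_CUBIC))
E
```

```text
(no output)
```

View pics/top0z.png

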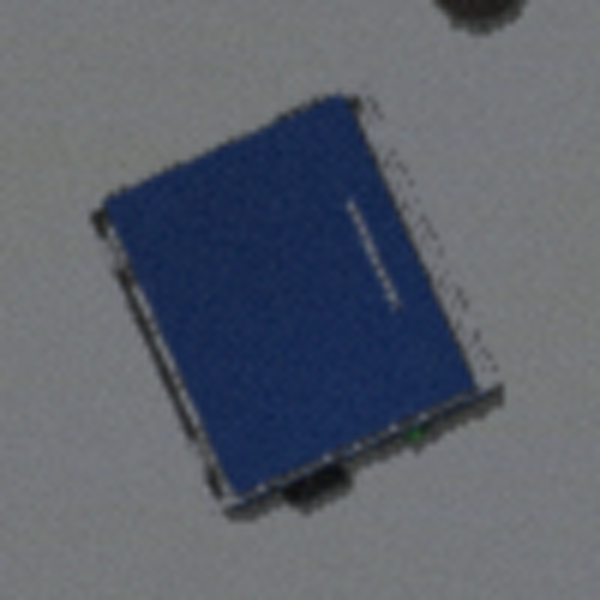

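The scene picture shows the blue box at about (357,220), with the chuck (297,185), amber bottle (282,246) and closure (327,156) beside it. In the top picture the blue cover is at about (269,200), with the white line on its right (-y) side, so the box yaw is about 23°. Next I'll fit the cover outline.

```bash
python3 - <<'E'
from h import *
for cam,roi in(("top",(220,150,320,250)),("scene",(300,170,410,280))):
    d=imaging.get_image(cam);p=d["pixels"].astype(int);m=((p[:,:,2]>p[:,:,0]*1.7)&(p[:,:,2]>40)).astype(np.uint8)
    mm=np.zeros_like(m);mm[roi[1]:roi[3],roi[0]:roi[2]]=m[roi[1]:roi[3],roi[0]:roi[2]]
    n,l,st,c=cv2.connectedComponentsWithStats(mm);k=1+np.argmax(st[1:,4]);mm=(l==k).astype(np.uint8)
    mm=cv2.morphologyEx(mm,cv2.MORPH_CLOSE,np.ones((5,5),np.uint8))
    ys,xs=np.nonzero(mm)
    W=np.array([ray(d,x,y,.108)[:2] for x,y in zip(xs,ys)])
    r=cv2.minAreaRect((W*1000).astype(np.float32));print(cam,st[k],W.mean(0),r,np.round(cv2.boxPoints(r)))
    th=np.radians(23.5)
s=kinematics.inverse_kinematics([.58,.2,.2],[np.pi,0,.41]);print(s)
print(kinematics.inverse_kinematics([.58,.2,.2],[np.pi,0,.41+np.pi]))
E
```

```text
top [ 238  166   61   66 2317] [0.58592154 0.2457568 ] ((585.954833984375, 245.78904724121094), (162.82301330566406, 132.56712341308594), 24.76424217224121) [[484. 272.]
 [540. 151.]
 [688. 220.]
 [632. 340.]]
scene [ 324  183   69   68 2924] [0.59150763 0.24798515] ((588.8323974609375, 246.05113220214844), (164.16734313964844, 133.7509765625), 24.975753784179688) [[486. 272.]
 [543. 151.]
 [691. 220.]
 [635. 341.]]
[-0.51987025  0.59007821  0.23000421  1.63534429 -0.15838465  0.93447593
  0.17691212]
[-0.01237285  0.64237793 -0.60748232  1.61928614  0.4151298   1.01202402
  2.8017754 ]
```

Both cameras agree: the cover measures 163–164 x 133 mm at (0.587, 0.246) with yaw 24.9°. Now press.

```bash
cat >> h.py <<'E'
YAW=np.radians(24.87); O=np.array([.5868,.2474])
R=[np.pi,0,YAW]
def B(x,y,z):
    c,s=np.cos(YAW),np.sin(YAW)
    return [float(O[0]+c*x-s*y),float(O[1]+s*x+c*y),z]
def st(t=""):
    s=manip.get_state();print(t,round(s["time"],2),np.round(s["position"],4),np.round(s["force"],1),np.round(s["width"],3));return s
E
python3 - <<'E'
from h import *
jaws.grip(0.0,20)
manip.movep(B(0,-49,.18)[:2] and B(0,-.049,.18),R);st("above")
f0=manip.get_state()["force"]
manip.move_linear(B(0,-.049,.118));st()
for i in range(16):
    z=.112-.001*i
    manip.move_linear(B(0,-.049,z),feed=.03)
    s=st(z)
    if s["force"][2]-f0[2]>8: break
d=imaging.get_image("scene");save(d,"scene1.png")
E
```

```text
above 4.53 [0.6068 0.2051 0.18  ] [-0.1  1.   0.7] 0.002
 5.1 [0.6076 0.2035 0.1183] [ 0.2 -0.4 -0.4] 0.006
0.112 5.45 [0.6075 0.203  0.1123] [-0.2  0.2 -1.1] 0.004
0.111 5.7 [0.6074 0.203  0.1111] [-0.   0.2 -0.6] 0.006
0.11 5.95 [0.6073 0.2029 0.1099] [ 0.2 -0.7  0.2] 0.002
0.109 6.2 [0.6073 0.2029 0.1089] [ 0.  -0.1 -0.2] 0.007
0.108 6.45 [0.6076 0.203  0.1081] [ 0.1  0.  -0.4] 0.005
0.107 6.7 [0.6076 0.203  0.1072] [-0.2  0.1  1.7] 0.004
0.106 6.95 [0.6076 0.2029 0.1061] [ 1.1 -0.2  2.1] 0.003
0.105 7.2 [0.6076 0.2028 0.105 ] [ 0.7 -0.5  2.3] 0.002
0.10400000000000001 7.45 [0.6076 0.2028 0.104 ] [ 0.5 -0.5  2. ] 0.003
0.10300000000000001 7.7 [0.6076 0.2028 0.103 ] [ 1.3 -1.2  2.4] 0.002
0.10200000000000001 7.95 [0.6076 0.2028 0.1023] [ 0.7 -0.9  4.7] 0.007
0.101 8.2 [0.6077 0.2028 0.102 ] [-0.5 -1.4  9.6] 0.005
```

View pics/scene1.png

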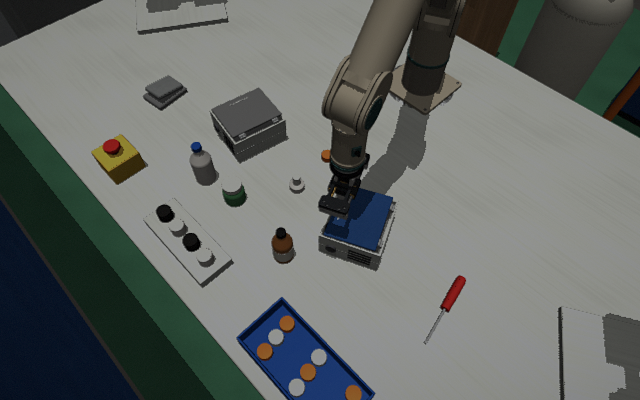

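The picture shows the fingertips on the cover at about (345,215). The hard stop came at z = 0.102, as expected. Back away and look.

```bash
python3 - <<'E'
from h import *
manip.move_linear(B(0,-.049,.26),feed=.1)
manip.move_linear(B(0,-.125,.26),feed=.12);manip.sleep(.3);st()
d=imaging.get_image("scene");save(d,"scene2.png")
for n in("blue_press","blue_cover"):
  print([(np.round(w(d,r["location"]),3),round(r["p"],2)) for r in nets.find_in(n,d)[:2]])
for t in (0,.7):
  print(t,[np.round(proj(d,B(x,.066-.135*np.cos(t),.1+.135*np.sin(t)))) for x in(-.082,.082)])
E
```

```text
11.07 [0.6391 0.1348 0.26  ] [ 0.1 -0.3  0.9] 0.007
[(array([0.586, 0.261, 0.154]), 0.91), (array([0.616, 0.257, 0.109]), 0.44)]
[(array([0.592, 0.264, 0.149]), 0.84)]
0 [array([344., 183.]), array([323., 234.])]
0.7 [array([358., 167.]), array([337., 220.])]
```

View pics/scene2.png

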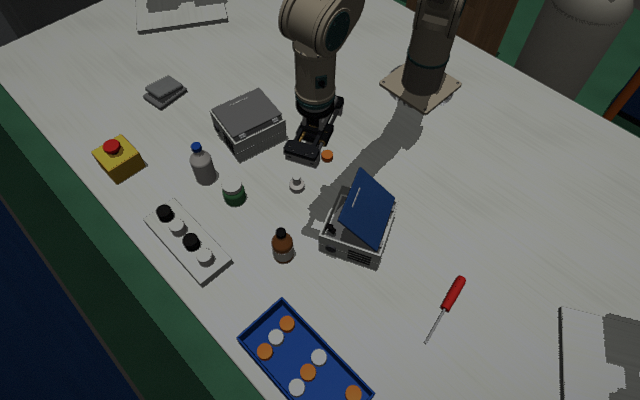

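The cover is ajar at about 0.7: its free edge runs (358,168)–(338,221), matching the projection. Now push it over.

```bash
python3 - <<'E'
from h import *
manip.move_linear(B(0,-.115,.26),feed=.12)
manip.move_linear(B(0,-.105,.165),feed=.12);st()
for y in(-.06,-.02,.02,.05,.07,.09):
    manip.move_linear(B(0,y,.165),feed=.07);st(y)
d=imaging.get_image("scene");save(d,"scene3.png")
E
```

```text
12.43 [0.6317 0.152  0.1657] [-0.5 -0.3  0.2] 0.007
-0.06 13.22 [0.6122 0.1926 0.165 ] [-0.1  0.2 -0.1] 0.003
-0.02 13.94 [0.5946 0.2299 0.1647] [-0.5  0.4  0.2] -0.0
0.02 14.67 [0.5783 0.2656 0.1649] [ 0.7 -0.4 -0.7] 0.004
0.05 15.24 [0.5655 0.2932 0.165 ] [-0.6  0.3 -0.1] 0.004
0.07 15.68 [0.5569 0.3118 0.165 ] [0.3 0.6 0.5] 0.004
0.09 16.11 [0.5486 0.3297 0.1649] [ 0.1 -0.2  0.7] 0.005
```

View pics/scene3.png

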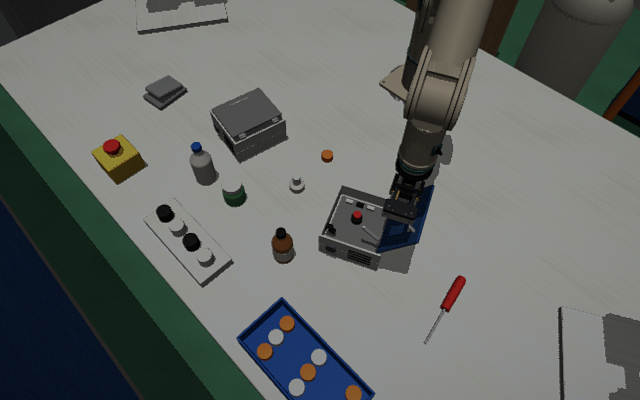

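The cover is over (blue plate at about (415,220)) and the red button shows at (357,217). Move clear, measure the button and check the cover.

```bash
python3 - <<'E'
from h import *
manip.move_linear(B(0,.04,.2),feed=.12)
manip.move_linear(B(0,-.12,.22),feed=.18);st()
for c in("scene","top"):
    d=imaging.get_image(c);save(d,c+"4.png")
    print([(np.round(w(d,r["location"]),3),round(r["p"],2)) for r in nets.find_in("reset_top",d)[:2]], np.round(B(-.015,-.01,.082),3),proj(d,B(-.015,-.01,.082)))
    p=d["pixels"].astype(int);m=(p[:,:,0]>90)&(p[:,:,0]>2.2*p[:,:,1])&(p[:,:,0]>2.2*p[:,:,2])
    u0,v0=proj(d,B(-.015,-.01,.082)).astype(int)
    ys,xs=np.nonzero(m[v0-15:v0+15,u0-15:u0+15]);
    if len(xs):print(len(xs),xs.mean()+u0-15,ys.mean()+v0-15,ray(d,xs.mean()+u0-15,ys.mean()+v0-15,.080))
    for t in(1.9,2.2): print(t,[np.round(proj(d,B(x,.066-.135*np.cos(t),.1+.135*np.sin(t)))) for x in(-.082,.082)])
E
```

```text
17.86 [0.6365 0.1404 0.2196] [-0.5  0.1  0. ] 0.007
[(array([ 0.755, -0.06 ,  0.063]), 0.54)] [0.577 0.232 0.082] [356.96209855 213.65183099]
44 356.77272727272725 213.9090909090909 [0.5773179  0.23150646 0.08      ]
1.9 [array([420., 175.]), array([402., 232.])]
2.2 [array([433., 184.]), array([416., 241.])]
[(array([ 0.56 , -0.214,  0.111]), 0.37)] [0.577 0.232 0.082] [272.86170109 201.81899159]
30 272.6333333333333 202.36666666666667 [0.57578932 0.23286009 0.08      ]
1.9 [array([239., 239.]), array([215., 185.])]
2.2 [array([228., 244.]), array([204., 191.])]
```

View pics/scene4.png

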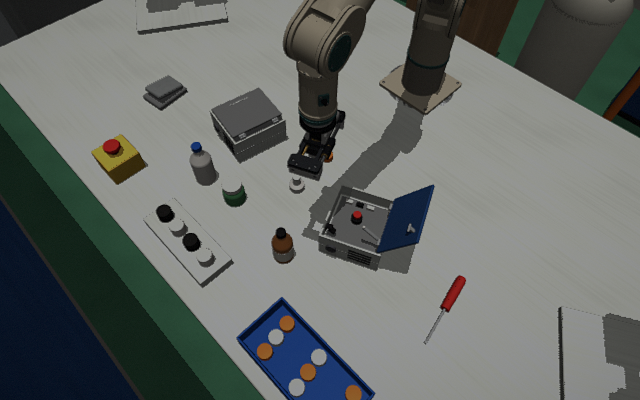

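View pics/top4.png

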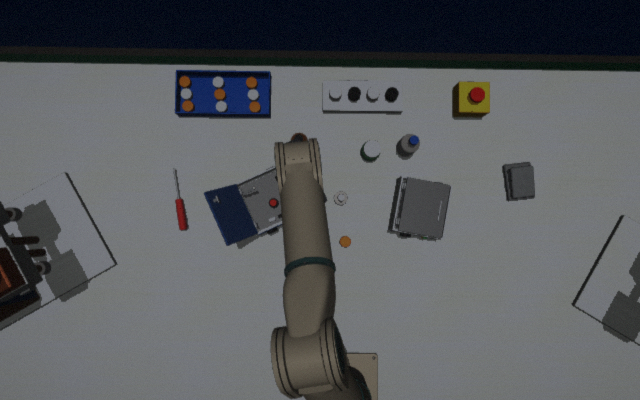

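The cover edge at (433,185)–(416,241) matches 2.2 rad. The red blob in both cameras agrees with the computed button position to about 1.5 mm; the network's reset_top hits are elsewhere, so I ignore them. Now press the button.

```bash
python3 - <<'E'
from h import *
manip.move_linear(B(-.015,-.04,.2),feed=.15)
manip.move_linear(B(-.015,-.01,.15),feed=.15)
manip.move_linear(B(-.015,-.01,.088),feed=.1);s=st();f0=0
for i in range(14):
    z=.084-.001*i
    manip.move_linear(B(-.015,-.01,z),feed=.03);s=st(round(z,3))
    if s["force"][2]>7: break
manip.sleep(.3);st("held")
manip.move_linear(B(-.015,-.01,.16),feed=.12)
manip.move_linear(B(0,-.13,.24),feed=.18);manip.sleep(.3);st()
d=imaging.get_image("scene");save(d,"scene5.png")
d=imaging.get_image("top");save(d,"top5.png")
E
```

```text
20.07 [0.578  0.232  0.0885] [0.4 0.5 0.3] 0.003
0.084 20.36 [0.5774 0.2321 0.0842] [0.5 0.5 0.5] 0.005
0.083 20.61 [0.5774 0.232  0.083 ] [-0.5  0.3  0.4] 0.004
0.082 20.86 [0.5776 0.2321 0.0821] [0.4 0.9 1.8] 0.006
0.081 21.11 [0.5776 0.2321 0.0811] [1.  0.7 2.2] 0.005
0.08 21.36 [0.5776 0.2321 0.0801] [-0.1  0.2  1.5] 0.004
0.079 21.61 [0.5776 0.2321 0.0791] [-0.2 -0.2  2.6] 0.005
0.078 21.86 [0.5776 0.2321 0.0781] [1.2 1.  3.3] 0.005
0.077 22.11 [0.5776 0.2321 0.077 ] [0.6 0.4 2.6] 0.005
0.076 22.36 [0.5776 0.2321 0.0763] [0.4 0.8 5.3] -0.0
0.075 22.61 [0.5776 0.2321 0.0762] [-0.6 -1.1 11.4] 0.002
held 22.91 [0.5776 0.2321 0.0762] [-2.   0.3 11.1] 0.007
 25.02 [0.641  0.1302 0.2396] [-0.3 -0.2 -1.3] 0.004
```

View pics/scene5.png

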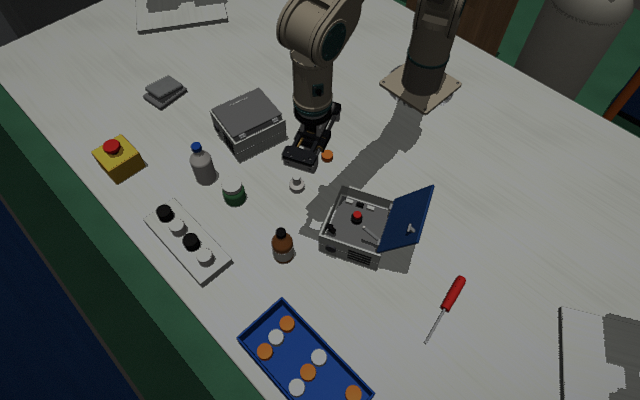

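The picture shows the cover still fully open at (410,218) and the red button up at (357,215). The grey cover is shut at (250,118), all the loose things are where they stood, and the arm is clear. Handing in.

```bash
python3 - <<'E'
from h import *
workorder.sign_off();st()
E
```

```text
the job is handed in; nothing more can be done
the job is handed in; nothing more can be done
```

I reset the capping machine and handed the job in. The handover gives no verdict, so this rests on my own checks.

- **Cover released:** I pressed the blue cover's free edge down to its hard stop at z = 0.102 m with about 10 N. The catch let go and the cover sprang ajar to about 0.7 rad.
- **Cover opened:** I pushed it past upright with the closed fingertips. In the picture its free edge matched the position expected at 2.2 rad, fully open.
- **Button pressed:** I pressed the red button until it met its stop, 5.8 mm down at 11 N, held it 0.3 s and released it.
- **Last look, at about 25 s:** the blue cover was open, the red button up, the grey cover shut, and the gripper clear. The boxes and loose things looked unmoved; I judged this by eye and did not measure it again.

One disagreement: the networks' detections of the red button were wrong in both pictures, low in confidence and on other objects. I used the red blob in both camera images instead, which agreed with the position computed from the box to about 1.5 mm.

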